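# Pack a rail kit in layers at the marking station

## Task

The steel rails are already lying in the bottom of the blue tote: lay the yellow divider plate flat on top of them, handle rib up, and let go of it; then set the white screw box with the green band flat on the divider, on whichever side of the rib you like. Set both down without dropping them, and leave the box with the red band where it is.

Things in the scene. Friction and masses are not known exactly. Their poses are not given: they have to be found in the camera images.
- tote: Blue open plastic tote, fixed, left or right of the middle, 188 (x) x 268 (y) mm outside, 76 high, walls 4. The bottom layer, three dark steel rails fixed along its y, fills its floor evenly; their flat tops are 34 above the bench. Origin: centre of the underside; x along the short side, y along the long side, z up.
- divider: Loose yellow plate 140 (x) x 220 (y) x 5 mm, about 0.2 kg, with an upright grip rib mid-plate: 70 long along x, 14 thick in y, top 41 above the underside. Origin: centre of the underside, z up towards the rib. Starts flat on the bench, rib up. Fits the tote long side to long side, either way round, 20 mm play each side. The halves beside the rib (103 wide) have their middles at y = +/-62.
- green_box: Loose white carton of screws with a green band round its middle, 80 (x) x 45 (y) x 36 (z) mm, about 0.2 kg. Origin: centre of the underside; x along its length, z up. Starts flat on the bench. Its wanted place is flat on the divider, its length along or across the rib.
- red_box: Loose white carton of the same size as the green-banded one but with a red band; a bystander to be left alone. Origin: centre of the underside, x along its length.
Not all that is in view belongs to the job. Leave any brown look-alike of the green_box alone.

How it is judged:
On the way, in this order (a step that is already met when the one before it is completed fails the run):
1. the divider lies flat on the rails in the tote, let go (z of divider in the frame of tote between 0.028 and 0.041 m and angle between divider's own z axis and vertical below 0.1 rad and horizontal distance between divider and tote below 0.035 m and contact force between the fingers and divider below 0.1 N and linear speed of divider below 0.03 m/s), for 0.2 s.
2. then the green-banded box stands flat on the divider, let go (z of divider in the frame of tote between 0.028 and 0.041 m and angle between divider's own z axis and vertical below 0.1 rad and horizontal distance between divider and tote below 0.035 m and z of green_box in the frame of divider between 0.001 and 0.011 m and angle between green_box's own z axis and vertical below 0.12 rad and x of green_box in the frame of divider between -0.065 and 0.065 m and y of green_box in the frame of divider between -0.1 and 0.1 m and contact force between the fingers and green_box below 0.1 N and linear speed of green_box below 0.03 m/s), for 0.2 s.
At the end, for the whole second after the job is handed in: Divider flat (0.1 rad) on the rails, underside 28-41 mm above the tote's, centre within 35 mm of the tote's; green-banded box upright (0.12 rad) on the plate, underside 1-11 mm above the divider's, centre within 65 mm in x and 100 mm in y of the divider's; both at rest (z of divider in the frame of tote between 0.028 and 0.041 m and angle between divider's own z axis and vertical below 0.1 rad and horizontal distance between divider and tote below 0.035 m and z of green_box in the frame of divider between 0.001 and 0.011 m and angle between green_box's own z axis and vertical below 0.12 rad and x of green_box in the frame of divider between -0.065 and 0.065 m and y of green_box in the frame of divider between -0.1 and 0.1 m and linear speed of each of divider, green_box below 0.03 m/s); the robot touches nothing.
It fails at once if the green-banded box is dropped (falls free faster than 0.8 m/s, a drop of over 3 cm) (contact force between the fingers and green_box below 0.1 N and linear speed of green_box above 0.8 m/s).
It fails at once if the divider is dropped (falls free faster than 0.8 m/s, a drop of over 3 cm) (contact force between the fingers and divider below 0.1 N and linear speed of divider above 0.8 m/s).
It fails at once if the red-banded box is moved by more than 30 mm (distance of red_box from where it was at the start of the episode above 0.03 m).
It also fails if it takes over 64 s, if anything falls off the work surface, if the arm or the gripper's body presses on something with over 40 N, if the wrist force passes 120 N, or if a joint passes its speed limit or range.

## Robot

A 7-joint arm with a two-finger parallel gripper is mounted at the origin on the work surface. World frame = base frame: x ahead of the robot, y to its left, z up, the work surface at z = 0. Lengths are in m, angles in rad, forces in N, time in s.
With the tool pointing down it reaches from about 0.425 to 0.925 m from the base axis. Payload 6.8 kg.
Tool frame: the origin (TCP) lies on the front face of the gripper's body, between the roots of the fingers; the fingertips stand 73 mm ahead of it and the grasp point (between the pads) lies r.pinch_z ahead of it (r.pinch_z is the distance from the TCP to the grasp point, in m); z points along the fingers, y is the direction in which the jaws open and shut (so a half turn about z gives the same grasp; the last joint's range is limited). The gripper opens to 85 mm and grips with 20 to 120 N. Pads are 22 mm wide; open, the fingers measure 114 mm over their backs; the gripper's body (76 mm by 85 mm) begins 54 mm behind the grasp point. The pads swing forward as they close: fully open they stand 13 mm farther back than shut.
Start: joints at [-1.264, 0.477, 0.022, 1.555, -0.011, 1.109, -0.083], TCP at [0.272, 0.618, 0.304] pointing down, gripper open.
Joint ranges: [-2.96, 2.96], [-0.34, 2.1], [-1.41, 1.46], [0.24, 2.44], [-1.37, 4.51], [0.17, 1.92], [-2.96, 2.96]. Speed limits (rad/s): [2.39, 2.39, 3.14, 3.14, 3.14, 3.14, 3.14].

## Interface

Orientations are given as a rotation vector (axis times angle).
In Python, from bench import readout, grab_frame, r, search_frame, masks_of, tip_of gives the robot as it stands.
- The arm moves only by the tool step_arm, never from a script. Its argument "commands" is a list of rows, each a list of 7 numbers: the shift along the tool's x, y, z as a fraction of full scale, then the turn, a rotation vector about the tool's x, y, z as a fraction of full scale, then the gripper's target within -1 to 1 (shut at 1, half-way at 0, fully open at -1). In form: [[tx, ty, tz, ax, ay, az, hand], ...]. A call has exactly 10 rows; each row is the pose to reach, as a shift and turn from the pose measured when the call began, along the tool's axes at that moment, turning the shorter way round; what a row does not reach only later rows make up. Full scale, the value 1, is 500 mm for a shift and 360 degrees for a turn. A row lasts 1/8 s, in which the tool goes at most 62.5 mm and 10.7 degrees, less where a joint would pass 70% of its speed; a pose out of reach is approached as far as the arm can. A call with a number of a shift or a turn outside -1 to 1 is refused whole. A call with a gripper value outside its range is refused whole. The fingers move at their own pace and stop on an object; "newtons" is the grip in N (left out, the last holds). Time passes only in rows, so rows that repeat a pose let the fingers close, or fill a call up. It gives the time, the measured TCP pose, the force and the opening at its end, in the units of the state.
- readout.get_obs(): the state, without advancing time (a new reading comes with each control period).
- grab_frame(name): name is "scene" or "top" or "wrist"; returns a dict with "img" (384x512x3 uint8, red, green, blue), "K" (3x3 intrinsics, pixels), "world_to_cam" (4x4, takes a point from world to camera coordinates). Camera axes: x right, y down, z forward; pixel columns grow to the right and rows downward; lengths in m; the calibration is good to about 2 mm. A picture is of the moment at which its call begins. There is no depth.
- r.hand_in(): hands the job in, once; it reports no verdict.
Trained networks look in a picture, given as the dict that the camera call returned (one of the last four; its "shot" number tells which), for a name from the list of things; names that differ only in an ending like _2 or _b are one class to them, and where a whole thing is asked for, a point or a joint stands for the part that bears it (a point fixed in the world has none). Each returns a list of dicts, best first, with "p" (0 to 1); they miss things now and then, are a little off and sometimes report something else, mostly with a low value. They report only what shows in the picture. A call takes as long as a camera call. They do not tell look-alikes from the thing itself.
- search_frame(thing, picture): "extent" ([centre column, centre row, width, height] in pixels, round what is visible of it).
- masks_of(thing, picture): "pixels" (384x512 bool, what is visible of it) and "extent" ([centre column, centre row, width, height] in pixels, round what is visible of it).
- tip_of(thing, picture): "point" ([column, row] in pixels: a listed point, or the origin of a listed thing).
The state is a dict: "clock": time; "joints": joint angles; "qvel": joint speeds; "tau": joint torques, N m; "tcp_pos": TCP position; "orientation": TCP orientation; "contact_force": force on the tool from outside, world axes, zero at the start; "moment": the same for the moment, N m; "grip_width": finger opening in m.
Only numpy, scipy, OpenCV 4.12 (cv2) and the standard library are available. Lean on these libraries where they do the work, as an engineer would, in place of code of your own. Each camera call takes 0.05 s, during which the arm holds its last target. There are 200 camera calls.

## Working session

There is one attempt and no reset: what is moved stays moved. The work goes in short steps, Python scripts to look and compute and a tool call to move; the robot and the scene stay as the last step left them, time stands still between calls to the robot, and variables do not carry over. Pictures are saved under pics/ and viewed, about 8 in all and at most 12, crops included, and the job is handed in when it is done.

Besides the shell and the picture viewer there is one more tool, called after "Call:" in YAML: its name, and indented under it one key for each argument. step_arm: Moves the arm, as the interface text tells. Its arguments: {"type":"object","properties":{"commands":{"type":"array"},"newtons":{"type":"number"}},"required":["commands"]}

```bash
mkdir -p pics; ls; python3 - <<'E'
from bench import readout, grab_frame, r, search_frame, masks_of, tip_of
import cv2,numpy as np
o=readout.get_obs();print(o['clock'],o['tcp_pos'],o['orientation'],o['grip_width'],r.pinch_z)
ims=[]
for n in ['top','scene']:
    f=grab_frame(n);ims.append(f['img']);print(n,f['K'].tolist(),np.round(f['world_to_cam'],4).tolist())
    for t in ['tote','divider','green_box','red_box']:
        for d in search_frame(t,f)[:3]: print(t,np.round(d['extent']),round(d['p'],2))
        for d in tip_of(t,f)[:3]: print('  pt',np.round(d['point']),round(d['p'],2))
for n,i in zip(['top','scene'],ims): cv2.imwrite(f'pics/{n}0.png',cv2.resize(i[...,::-1],(800,600),interpolation=cv2.INTER_CUBIC))
E
```

```text
pics
0.0 [0.27183999 0.61732016 0.30289489] [-6.46801113e-01 -3.07400406e+00  2.97300496e-03] 0.08555994174049891 0.0539
top [[399.9528060861463, 0.0, 257.8723466564881], [0.0, 399.9528060861463, 192.6306362900621], [0.0, 0.0, 1.0]] [[0.0421, -0.9991, 0.0062, -0.028], [-0.9751, -0.0424, -0.2178, 0.5091], [0.2178, 0.0032, -0.976, 0.7745], [0.0, 0.0, 0.0, 1.0]]
tote [119. 170. 143.  93.] 0.95
  pt [127. 178.] 0.6
divider [396. 182. 106.  81.] 0.98
  pt [397. 180.] 0.56
green_box [210. 261.  26.  39.] 0.93
green_box [258. 219.  45.  30.] 0.72
green_box [305. 157.  39.  41.] 0.7
  pt [257. 218.] 0.66
  pt [212. 259.] 0.63
  pt [305. 162.] 0.57
red_box [254. 134.  36.  30.] 0.81
  pt [258. 137.] 0.72
scene [[391.65380649440357, 0.0, 248.63850601019257], [0.0, 391.65380649440357, 192.14124275551438], [0.0, 0.0, 1.0]] [[0.3664, 0.9304, -0.009, -0.2042], [0.7205, -0.2898, -0.63, -0.3511], [-0.5888, 0.2243, -0.7766, 1.242], [0.0, 0.0, 0.0, 1.0]]
tote [360. 171. 138. 103.] 0.9
  pt [352. 178.] 0.85
divider [112. 262. 105.  72.] 0.87
  pt [118. 258.] 0.84
green_box [256. 144.  27.  35.] 0.94
green_box [211. 240.  43.  41.] 0.8
green_box [233. 182.  34.  28.] 0.75
  pt [232. 183.] 0.92
  pt [256. 151.] 0.8
  pt [212. 243.] 0.79
red_box [268. 243.  49.  30.] 0.76
  pt [267. 248.] 0.64
```

View pics/top0.png

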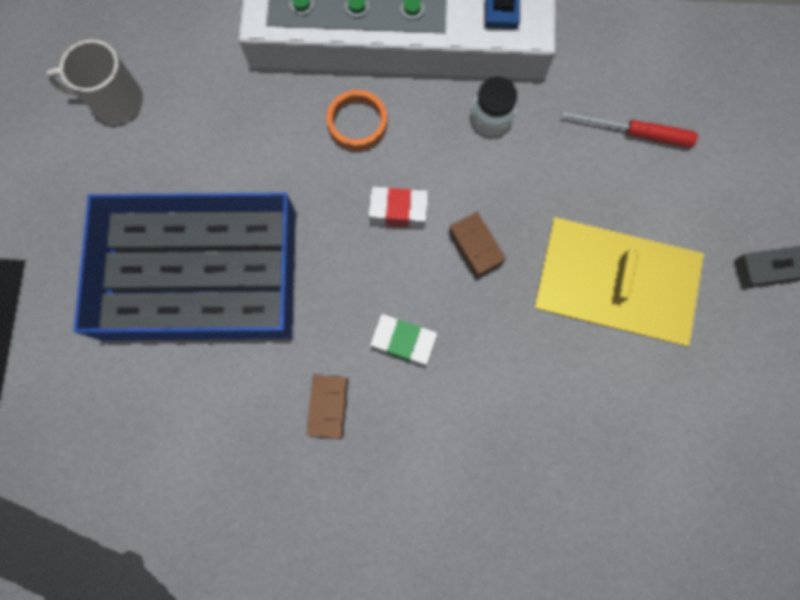

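View pics/scene0.png

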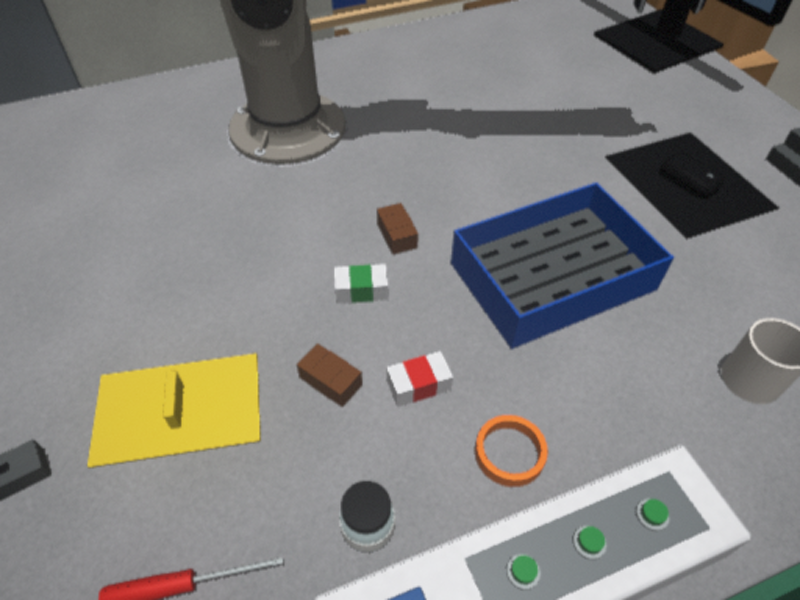

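The top view shows the tote at (185,265), the yellow divider at (620,282) and the red-banded box at (399,206). Three things could be the green box: (404,340) is white with a green band, while (478,245) and (327,405) are plain brown. So (404,340) is the one meant, and I'll confirm it in a crop. Next I'll fit poses to the masks in both views.

```bash
cat > h.py <<'E'
from bench import readout, grab_frame, r, search_frame, masks_of, tip_of
import cv2,numpy as np
from scipy.optimize import minimize
from scipy.spatial.transform import Rotation as R
def proj(f,P):
    c=np.c_[P,np.ones(len(P))]@f['world_to_cam'].T
    p=c[:,:3]@f['K'].T; return p[:,:2]/p[:,2:]
def ground(f,px,z):
    M=f['world_to_cam'];d=M[:3,:3].T@np.linalg.solve(f['K'],[px[0],px[1],1]);c=-M[:3,:3].T@M[:3,3]
    return c+d*(z-c[2])/d[2]
def model(p,dims,z0=0):
    a,b,h=dims;c,s=np.cos(p[2]),np.sin(p[2])
    return np.array([[p[0]+c*x-s*y,p[1]+s*x+c*y,z] for x in(-a/2,a/2) for y in(-b/2,b/2) for z in(z0,z0+h)])
def sil(f,P,S=4):
    m=np.zeros((384*S,512*S),np.uint8)
    h=cv2.convexHull(((proj(f,P)+.5)*S-.5).astype(np.float32)).round().astype(int)
    cv2.fillConvexPoly(m,h,1);return m>0
def fit(views,dims,x0,z0=0):
    ms=[(f,cv2.resize(m.astype(np.uint8),None,fx=4,fy=4,interpolation=cv2.INTER_NEAREST)>0) for f,m in views]
    def cost(p):
        t=0
        for f,m in ms:
            s=sil(f,model(p,dims,z0));t+=1-(s&m).sum()/max(1,(s|m).sum())
        return t/len(ms)
    best=None
    for yaw in ([x0[2]] if len(x0)>2 else np.arange(0,np.pi,np.pi/6)):
        q=np.array([x0[0],x0[1],yaw])
        o=minimize(cost,q,method='Nelder-Mead',options=dict(initial_simplex=[q,q+[.02,0,0],q+[0,.02,0],q+[0,0,.25]],xatol=3e-4,fatol=1e-4,maxiter=90))
        if best is None or o.fun<best.fun: best=o
    return best.x,best.fun
def mask_near(t,f,px):
    L=masks_of(t,f);return min(L,key=lambda d:np.hypot(*(np.array(d['extent'][:2])-px)))['pixels']
E
python3 - <<'E'
from h import *
ft=grab_frame('top');fs=grab_frame('scene')
for t,dims,pt,ps in [('tote',(.188,.268,.076),(119,170),(360,171)),('divider',(.14,.22,.005),(396,182),(112,262)),('green_box',(.08,.045,.036),(258,219),(233,182)),('red_box',(.08,.045,.036),(254,134),(268,243))]:
    mt,m2=mask_near(t,ft,pt),mask_near(t,fs,ps)
    g=ground(ft,pt,dims[2]/2)
    for v in ([(ft,mt),(fs,m2)],[(ft,mt)],[(fs,m2)]):
        x,c=fit(v,dims,g[:2]);print(t,np.round(x,4),round(c,3))
c=cv2.resize(ft['img'][110:290,170:340,::-1],None,fx=3,fy=3,interpolation=cv2.INTER_CUBIC);cv2.imwrite('pics/crop.png',c)
E
```

```text
Traceback (most recent call last):
  File "h.py", line 32, in mask_near
    L=masks_of(t,f);return min(L,key=lambda d:np.hypot(*(np.array(d['extent'][:2])-px)))['pixels']
                           ~~~^^^^^^^^^^^^^^^^^^^^^^^^^^^^^^^^^^^^^^^^^^^^^^^^^^^^^^^^^^
ValueError: min() iterable argument is empty
```

```bash
python3 - <<'E'
s=open('h.py').read();i=s.index('def mask_near')
open('h.py','w').write(s[:i]+'''def mask_near(t,f,px,tol=15):
    L=[d for d in masks_of(t,f) if np.hypot(*(np.array(d['extent'][:2])-px))<tol]
    return L[0]['pixels'] if L else None
''')
E
python3 - <<'E'
from h import *
ft=grab_frame('top');fs=grab_frame('scene')
cv2.imwrite('pics/crop.png',cv2.resize(ft['img'][110:290,170:340,::-1],None,fx=3,fy=3,interpolation=cv2.INTER_CUBIC))
for t,dims,pt,ps in [('tote',(.188,.268,.076),(119,170),(360,171)),('divider',(.14,.22,.005),(396,182),(112,262)),('green_box',(.08,.045,.036),(258,219),(233,182)),('red_box',(.08,.045,.036),(254,134),(268,243))]:
    V=[(f,m) for f,p in((ft,pt),(fs,ps)) if (m:=mask_near(t,f,p)) is not None]
    g=ground(ft,pt,dims[2]/2)
    for v in [V]+([[w] for w in V] if len(V)>1 else []):
        x,c=fit(v,dims,g[:2]);print(t,len(v),np.round(x,4),round(c,3))
E
```

```text
tote 2 [0.5484 0.2855 0.0536] 0.014
tote 1 [0.5485 0.2863 3.1973] 0.01
tote 1 [0.5479 0.2841 3.1956] 0.013
divider 2 [ 0.5659 -0.3136 -0.208 ] 0.024
divider 1 [ 0.5666 -0.3133 -0.2073] 0.021
divider 1 [ 0.5653 -0.3138 -0.2168] 0.026
green_box 1 [ 0.4639 -0.0087  1.2805] 0.064
red_box 2 [0.6556 0.0061 1.5289] 0.07
red_box 1 [0.6561 0.0078 1.5299] 0.075
red_box 1 [0.6553 0.0056 1.5101] 0.048
```

View pics/crop.png

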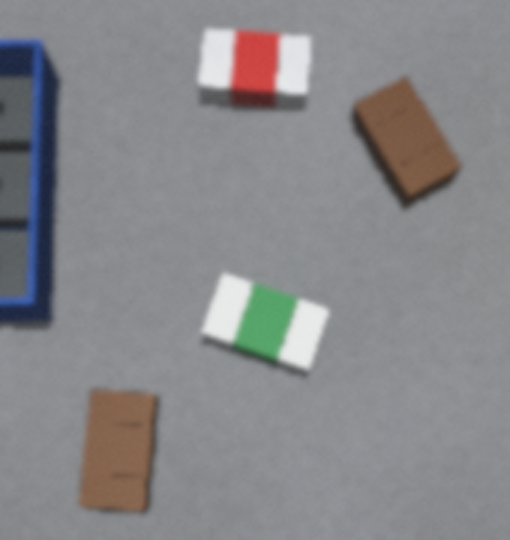

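Crop confirmed: the white carton with the green band is at about (265,320) in the crop, and the two others are plain brown. The divider fit is good, with both views agreeing to 1-2 mm.

```bash
cat >> h.py <<'E'
def go(*targets):
    o=readout.get_obs();p=np.array(o['tcp_pos']);R0=R.from_rotvec(o['orientation'])
    for x,y,z,a in targets:
        t=[x,y,z];Y=np.array([np.cos(a),np.sin(a),0]);Z=np.array([0,0,-1.])
        R1=R.from_matrix(np.c_[np.cross(Y,Z),Y,Z])
        print('row',np.round(np.r_[R0.inv().apply(t-p)/.5,(R0.inv()*R1).as_rotvec()/2/np.pi],4).tolist(),'rows needed',np.round(np.linalg.norm(t-p)/.0625,1))
E
python3 -c "
from h import *
go((.5,.15,.28,1.363))"
```

```text
row [-0.7943, -0.6725, 0.0478, 0.0, -0.0, -0.0329] rows needed 8.3
```

Call:
step_arm:
  commands:
    - [-0.794,-0.673,0.048,0,0,-0.033,-0.5]
    - [-0.794,-0.673,0.048,0,0,-0.033,-0.5]
    - [-0.794,-0.673,0.048,0,0,-0.033,-0.5]
    - [-0.794,-0.673,0.048,0,0,-0.033,-0.5]
    - [-0.794,-0.673,0.048,0,0,-0.033,-0.5]
    - [-0.794,-0.673,0.048,0,0,-0.033,-0.5]
    - [-0.794,-0.673,0.048,0,0,-0.033,-0.5]
    - [-0.794,-0.673,0.048,0,0,-0.033,-0.5]
    - [-0.794,-0.673,0.048,0,0,-0.033,-0.5]
    - [-0.794,-0.673,0.048,0,0,-0.033,-0.5]

```text
clock: 2.85
tcp_pos: [0.5004, 0.148, 0.28]
orientation: [0.332, 3.124, -0.0]
contact_force: [-0.4, 1.2, -0.4]
grip_width: 0.064
```

```bash
python3 -c "
from h import *
o=readout.get_obs();print(o['clock'],o['tcp_pos'],o['joints'],o['grip_width'])
go((.566,-.3136,.20,1.363))"
```

```text
2.85 [0.50037327 0.14796223 0.28002017] [-0.55683446  0.25124965  0.17661676  1.95507704 -0.0536152   0.93950347
  1.00525614] 0.06399860216793422
row [-0.3221, -0.8749, 0.1604, -0.0, 0.0001, -0.0006] rows needed 7.6
```

Call:
step_arm:
  commands:
    - [-0.322,-0.875,0.16,0,0,-0.0006,-0.5]
    - [-0.322,-0.875,0.16,0,0,-0.0006,-0.5]
    - [-0.322,-0.875,0.16,0,0,-0.0006,-0.5]
    - [-0.322,-0.875,0.16,0,0,-0.0006,-0.5]
    - [-0.322,-0.875,0.16,0,0,-0.0006,-0.5]
    - [-0.322,-0.875,0.16,0,0,-0.0006,-0.5]
    - [-0.322,-0.875,0.16,0,0,-0.0006,-0.5]
    - [-0.322,-0.875,0.16,0,0,-0.0006,-0.5]
    - [-0.322,-0.875,0.16,0,0,-0.0006,-0.5]
    - [-0.322,-0.875,0.16,0,0,-0.0006,-0.5]

```text
clock: 4.1
tcp_pos: [0.5669, -0.3111, 0.1999]
orientation: [0.322, 3.125, 0.002]
contact_force: [0.2, -0.0, -0.3]
grip_width: 0.0639
```

```bash
python3 -c "
from h import *
o=readout.get_obs();print(o['clock'],o['tcp_pos'],o['grip_width'])
f=grab_frame('wrist')
P=model((.5659,-.3136,-.208),(.07,.014,.036),.005)
im=f['img'][...,::-1].copy()
for p in proj(f,P): cv2.circle(im,tuple(int(v) for v in p.round()),2,(255,0,0),-1)
cv2.imwrite('pics/w1.png',im)
go((.566,-.3136,.12,1.363),(.566,-.3136,.083,1.363))"
```

```text
4.1 [ 0.56690099 -0.3111416   0.19992299] 0.06387353453827617
row [0.0009, -0.0061, 0.1603, 0.0002, 0.0001, 0.0005] rows needed 1.3
row [0.0009, -0.0063, 0.2343, 0.0002, 0.0001, 0.0005] rows needed 1.9
```

View pics/w1.png

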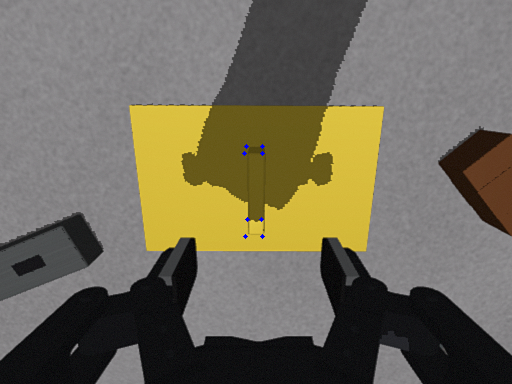

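The wrist view shows the rib at about (256,190), right on my projected points, with the fingers straddling it. I'll descend and grip.

Call:
step_arm:
  commands:
    - [0,-0.006,0.06,0,0,0.0005,-0.5]
    - [0.001,-0.006,0.12,0,0,0.0005,-0.5]
    - [0.001,-0.006,0.18,0,0,0.0005,-0.5]
    - [0.001,-0.006,0.22,0,0,0.0005,-0.5]
    - [0.001,-0.006,0.234,0,0,0.0005,-0.5]
    - [0.001,-0.006,0.234,0,0,0.0005,0.3]
    - [0.001,-0.006,0.234,0,0,0.0005,1]
    - [0.001,-0.006,0.234,0,0,0.0005,1]
    - [0.001,-0.006,0.234,0,0,0.0005,1]
    - [0.001,-0.006,0.234,0,0,0.0005,1]
  newtons: 70

```text
clock: 5.4
tcp_pos: [0.5666, -0.3139, 0.0843]
orientation: [0.326, 3.122, 0.001]
contact_force: [-1.1, 1.1, 6.2]
grip_width: 0.0131
```

```bash
python3 -c "
from h import *
go((.566,-.3136,.24,1.363),(.566,.0,.24,1.5),(.5484,.2855,.24,1.6244))"
```

```text
row [0.0006, 0.0007, -0.3114, 0.0002, 0.0004, -0.0] rows needed 2.5
row [0.13, 0.6144, -0.3109, 0.0002, 0.0004, -0.0218] rows needed 5.6
row [0.2823, 1.1658, -0.3106, 0.0001, 0.0004, -0.0416] rows needed 9.9
```

Call:
step_arm:
  commands:
    - [0,0,-0.04,0,0,0,1]
    - [0,0,-0.1,0,0,0,1]
    - [0,0,-0.18,0,0,0,1]
    - [0,0,-0.25,0,0,0,1]
    - [0,0,-0.3,0,0,0,1]
    - [0.01,0.05,-0.31,0,0,-0.002,1]
    - [0.03,0.14,-0.31,0,0,-0.005,1]
    - [0.05,0.24,-0.31,0,0,-0.009,1]
    - [0.073,0.34,-0.31,0,0,-0.012,1]
    - [0.094,0.44,-0.31,0,0,-0.016,1]

```text
clock: 6.65
tcp_pos: [0.5652, -0.0876, 0.2406]
orientation: [0.168, 3.134, 0.001]
contact_force: [0.6, -0.5, -1.9]
grip_width: 0.0129
```

```bash
python3 -c "
from h import *
go((.5484,.2855,.24,1.6244))"
```

```text
row [0.1132, 0.7384, 0.0016, 0.0001, 0.0005, -0.0256] rows needed 6.0
```

Call:
step_arm:
  commands:
    - [0.013,0.1,0,0,0,-0.003,1]
    - [0.028,0.2,0,0,0,-0.007,1]
    - [0.044,0.3,0,0,0,-0.01,1]
    - [0.06,0.4,0,0,0,-0.014,1]
    - [0.076,0.5,0,0,0,-0.018,1]
    - [0.09,0.6,0,0,0,-0.021,1]
    - [0.103,0.68,0,0,0.0003,-0.024,1]
    - [0.112,0.725,0.001,0,0.0005,-0.026,1]
    - [0.113,0.738,0.002,0,0.0005,-0.026,1]
    - [0.113,0.738,0.002,0,0.0005,-0.026,1]

```text
clock: 7.9
tcp_pos: [0.5488, 0.2838, 0.2398]
orientation: [-0.086, 3.14, -0.001]
contact_force: [1.1, -0.8, -1.3]
grip_width: 0.0129
```

```bash
python3 -c "
from h import *
ft=grab_frame('top');fs=grab_frame('scene')
o=readout.get_obs();print(o['clock'],o['tcp_pos'],o['joints'])
cv2.imwrite('pics/c.png',cv2.resize(np.hstack([ft['img'][60:300,0:300],fs['img'][40:280,212:512]])[...,::-1],(800,320)))
go((.5484,.2855,.24,1.6244),(.5484,.2855,.12,1.6244))"
```

```text
8.0 [0.54902982 0.28301325 0.23984052] [-0.67702332  0.44940857  0.13258075  1.76721266 -0.07108358  0.92967945
  1.10926219]
row [0.001, 0.005, -0.0003, -0.0001, 0.0, -0.0] rows needed 0.0
row [0.001, 0.0051, 0.2397, -0.0001, 0.0, -0.0] rows needed 1.9
```

View pics/c.png

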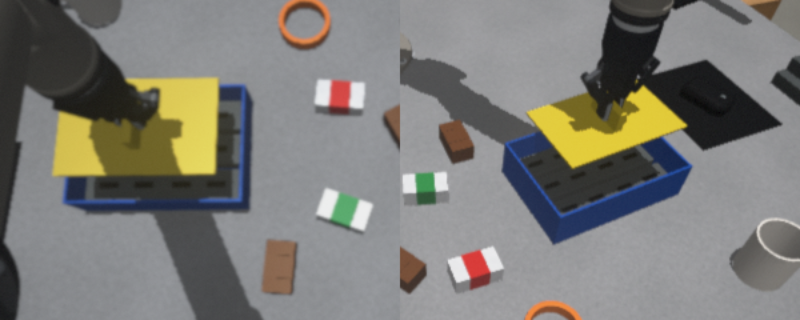

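The plate is level and parallel to the tote, directly over it. I'll lower it gently towards rail contact, expected at TCP z of about 0.118.

Call:
step_arm:
  commands:
    - [0.001,0.005,0.02,0,0,0,1]
    - [0.001,0.005,0.06,0,0,0,1]
    - [0.001,0.005,0.1,0,0,0,1]
    - [0.001,0.005,0.14,0,0,0,1]
    - [0.001,0.005,0.18,0,0,0,1]
    - [0.001,0.005,0.21,0,0,0,1]
    - [0.001,0.005,0.225,0,0,0,1]
    - [0.001,0.005,0.235,0,0,0,1]
    - [0.001,0.005,0.24,0,0,0,1]
    - [0.001,0.005,0.241,0,0,0,1]

```text
clock: 9.25
tcp_pos: [0.5486, 0.2855, 0.1196]
orientation: [-0.084, 3.14, -0.0]
contact_force: [-1.1, 0.7, -1.1]
grip_width: 0.0131
```

```bash
python3 -c "
from h import *
o=readout.get_obs();print(o['tcp_pos'],o['contact_force'],o['moment'])"
```

```text
[0.54860055 0.28552805 0.1196475 ] [-1.06072293  0.74523836 -1.07256751] [-0.06061277 -0.0171538  -0.01881303]
```

Still carrying the weight. I'll go 2 mm lower, then release and rise, keeping the opening moderate at the start.

Call:
step_arm:
  commands:
    - [0,0,0.002,0,0,0,1]
    - [0,0,0.003,0,0,0,1]
    - [0,0,0.004,0,0,0,1]
    - [0,0,0.004,0,0,0,1]
    - [0,0,0.004,0,0,0,1]
    - [0,0,0.004,0,0,0,0.4]
    - [0,0,0.004,0,0,0,-0.1]
    - [0,0,0.004,0,0,0,-0.1]
    - [0,0,0.004,0,0,0,-0.1]
    - [0,0,0,0,0,0,-0.1]

```text
clock: 10.5
tcp_pos: [0.5485, 0.2855, 0.1195]
orientation: [-0.084, 3.14, -0.001]
contact_force: [0.1, 0.9, -0.9]
grip_width: 0.0469
```

Call:
step_arm:
  commands:
    - [0,0,-0.02,0,0,0,-0.1]
    - [0,0,-0.06,0,0,0,-0.1]
    - [0,0,-0.12,0,0,0,-0.1]
    - [0,0,-0.18,0,0,0,-0.1]
    - [0,0,-0.24,0,0,0,-0.3]
    - [0,0,-0.25,0,0,0,-0.5]
    - [0,0,-0.25,0,0,0,-0.5]
    - [0,0,-0.25,0,0,0,-0.5]
    - [0,0,-0.25,0,0,0,-0.5]
    - [0,0,-0.25,0,0,0,-0.5]

```text
clock: 11.75
tcp_pos: [0.5482, 0.2854, 0.2439]
orientation: [0.084, -3.14, 0.002]
contact_force: [0.3, 0.2, -0.0]
grip_width: 0.0639
```

```bash
python3 -c "
from h import *
go((.4639,-.0087,.24,-.2903))"
```

```text
row [0.1999, -0.5784, 0.0084, -0.0002, 0.0001, 0.3047] rows needed 4.9
```

Call:
step_arm:
  commands:
    - [0.02,-0.058,0.008,0,0,0.305,-0.5]
    - [0.06,-0.17,0.008,0,0,0.305,-0.5]
    - [0.1,-0.29,0.008,0,0,0.305,-0.9]
    - [0.14,-0.4,0.008,0,0,0.305,-0.9]
    - [0.18,-0.52,0.008,0,0,0.305,-0.9]
    - [0.2,-0.578,0.008,0,0,0.305,-0.9]
    - [0.2,-0.578,0.008,0,0,0.305,-0.9]
    - [0.2,-0.578,0.008,0,0,0.305,-0.9]
    - [0.2,-0.578,0.008,0,0,0.305,-0.9]
    - [0.2,-0.578,0.008,0,0,0.305,-0.9]

```text
clock: 13.0
tcp_pos: [0.4638, -0.0086, 0.2402]
orientation: [2.487, 1.918, -0.002]
contact_force: [0.0, -1.3, 0.2]
grip_width: 0.0809
```

```bash
python3 -c "
from h import *
o=readout.get_obs();print(o['tcp_pos'],o['orientation'],o['joints'])
ft=grab_frame('top');fs=grab_frame('scene');fw=grab_frame('wrist')
dv=[]
for f,n in((ft,'t'),(fs,'s')):
    L=masks_of('divider',f);L and dv.append((f,L[0]['pixels']))
for v in [[w] for w in dv]+[dv]: print('div',fit(v,(.14,.22,.005),(.5484,.2855,.054),.034))
x=(.4639,-.0087,1.2805)
for n,f in(('top',ft),('scene',fs),('wrist',fw)):
    L=masks_of('green_box',f);pc=proj(f,np.array([[x[0],x[1],.018]]))[0]
    for d in L:
        if np.hypot(*(np.array(d['extent'][:2])-pc))<25: print(n,fit([(f,d['pixels'])],(.08,.045,.036),x))
im=fw['img'][...,::-1].copy()
for p in proj(fw,model(x,(.08,.045,.036))): cv2.circle(im,tuple(int(v) for v in p.round()),2,(255,0,255),-1)
cv2.imwrite('pics/w2.png',np.hstack([cv2.resize(im,(400,300)),cv2.resize(ft['img'][60:300,0:320,::-1],(400,300))]))
go((.4639,-.0087,.24,-.2903))"
```

```text
[ 0.46381907 -0.00856131  0.24016894] [ 2.48736133e+00  1.91815286e+00 -1.65732170e-03] [-0.6423284   0.23516123  0.61002315  2.13968198 -0.18269118  0.8169419
 -0.17646845]
div (array([0.54785302, 0.28597297, 0.05593498]), np.float64(0.018567388363932125))
div (array([0.54550977, 0.28631852, 0.04287821]), np.float64(0.0854305984057131))
div (array([0.54749724, 0.2857688 , 0.05303224]), np.float64(0.054484311042964695))
scene (array([ 0.46310147, -0.00984483,  1.25590214]), np.float64(0.03996592053287895))
wrist (array([ 0.46407406, -0.00656357,  1.27413571]), np.float64(0.03853098699311397))
row [-0.0002, 0.0002, 0.0004, -0.0, 0.0002, 0.0066] rows needed 0.0
```

View pics/w2.png

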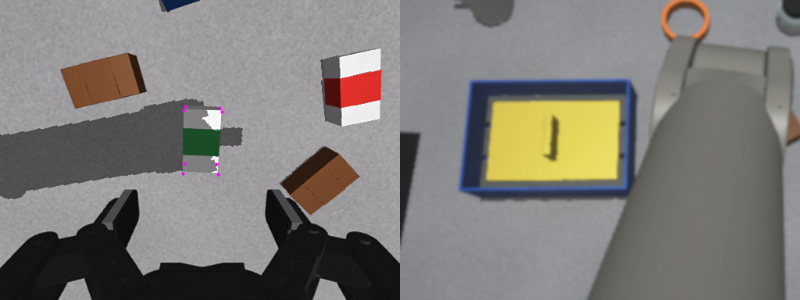

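The divider lies flat and centred in the tote: the top-view fit is within 1 mm of the tote's centre. The wrist view shows the green-banded box at (202,140), matching my projection, with the fingers clear of the browns. Next I'll descend.

Call:
step_arm:
  commands:
    - [0,0,0.05,0,0,0.0066,-0.9]
    - [0,0,0.12,0,0,0.0066,-0.9]
    - [0,0,0.2,0,0,0.0066,-0.9]
    - [0,0,0.27,0,0,0.0066,-0.9]
    - [0,0,0.31,0,0,0.0066,-0.9]
    - [0,0,0.327,0,0,0.0066,-0.9]
    - [0,0,0.327,0,0,0.0066,0]
    - [0,0,0.327,0,0,0.0066,0.6]
    - [0,0,0.327,0,0,0.0066,0.6]
    - [0,0,0.327,0,0,0.0066,0.6]
  newtons: 50

```text
clock: 14.65
tcp_pos: [0.4642, -0.0087, 0.0776]
orientation: [2.519, 1.876, 0.001]
contact_force: [-1.7, -0.2, 7.8]
grip_width: 0.0445
```

```bash
python3 -c "
from h import *
print(readout.get_obs()['grip_width'])
c,s=np.cos(.054),np.sin(.054);t=np.array([.548,.2855])
x,y=t+[s*62e-3,-c*62e-3];print(x,y)
go((.464,-.0087,.22,-.2943),(x,y,.22,.054))"
```

```text
0.04453149573255192
0.5513463731092189 0.22359037403590698
row [-0.0002, -0.0001, -0.2848, 0.0002, 0.0, 0.0006] rows needed 2.3
row [0.4949, 0.0343, -0.2848, 0.0001, 0.0001, -0.0548] rows needed 4.6
```

Call:
step_arm:
  commands:
    - [0,0,-0.05,0,0,0,0.6]
    - [0,0,-0.12,0,0,0,0.6]
    - [0,0,-0.2,0,0,0,0.6]
    - [0.02,0.001,-0.26,0,0,-0.002,0.6]
    - [0.1,0.007,-0.285,0,0,-0.011,0.6]
    - [0.2,0.014,-0.285,0,0,-0.022,0.6]
    - [0.3,0.021,-0.285,0,0,-0.033,0.6]
    - [0.4,0.028,-0.285,0,0,-0.044,0.6]
    - [0.47,0.033,-0.285,0,0,-0.053,0.6]
    - [0.495,0.034,-0.285,0,0,-0.055,0.6]

```text
clock: 15.9
tcp_pos: [0.5511, 0.2262, 0.22]
orientation: [2.155, 2.285, 0.001]
contact_force: [0.7, 0.3, -2.5]
grip_width: 0.0446
```

```bash
python3 -c "
from h import *
fs=grab_frame('scene');fw=grab_frame('wrist')
o=readout.get_obs();print(o['clock'],o['tcp_pos'],o['grip_width'],o['contact_force'])
cv2.imwrite('pics/p.png',np.hstack([cv2.resize(fw['img'],(400,300)),cv2.resize(fs['img'][40:280,192:512],(400,300))])[...,::-1])
go((.5513,.2236,.22,.054),(.5513,.2236,.1166,.054))"
```

```text
16.0 [0.55095389 0.22446411 0.2199185 ] 0.04429244406785985 [ 0.14589428 -0.66360959 -2.8021267 ]
row [-0.0018, 0.0006, -0.0002, 0.0001, 0.0001, 0.0004] rows needed 0.0
row [-0.0016, 0.0005, 0.2066, 0.0001, 0.0001, 0.0004] rows needed 1.7
```

View pics/p.png

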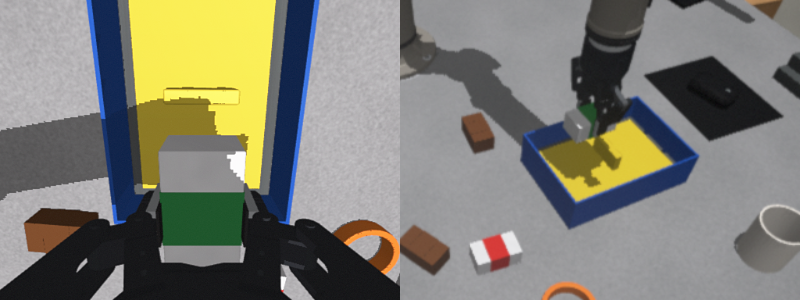

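The box is held level, square to the rib and over the near half of the divider. I'll lower it now.

Call:
step_arm:
  commands:
    - [-0.002,0.0005,0.02,0,0,0,0.6]
    - [-0.002,0.0005,0.06,0,0,0,0.6]
    - [-0.002,0.0005,0.1,0,0,0,0.6]
    - [-0.002,0.0005,0.14,0,0,0,0.6]
    - [-0.002,0.0005,0.17,0,0,0,0.6]
    - [-0.002,0.0005,0.19,0,0,0,0.6]
    - [-0.002,0.0005,0.198,0,0,0,0.6]
    - [-0.002,0.0005,0.203,0,0,0,0.6]
    - [-0.002,0.0005,0.206,0,0,0,0.6]
    - [-0.002,0.0005,0.206,0,0,0,0.6]

```text
clock: 17.25
tcp_pos: [0.5515, 0.2235, 0.1172]
orientation: [2.157, 2.282, 0.001]
contact_force: [-0.0, 1.5, -1.8]
grip_width: 0.0443
```

Just about to touch. I'll go about 1.5 mm lower, then open gradually.

Call:
step_arm:
  commands:
    - [0,0,0.002,0,0,0,0.6]
    - [0,0,0.003,0,0,0,0.6]
    - [0,0,0.003,0,0,0,0.6]
    - [0,0,0.003,0,0,0,0.6]
    - [0,0,0.003,0,0,0,0]
    - [0,0,0.003,0,0,0,-0.3]
    - [0,0,0.003,0,0,0,-0.55]
    - [0,0,0.003,0,0,0,-0.6]
    - [0,0,0.003,0,0,0,-0.6]
    - [0,0,0.003,0,0,0,-0.6]

```text
clock: 18.5
tcp_pos: [0.5515, 0.2235, 0.1156]
orientation: [2.157, 2.282, 0.001]
contact_force: [0.2, -0.1, -0.4]
grip_width: 0.0685
```

Call:
step_arm:
  commands:
    - [0,0,-0.02,0,0,0,-0.6]
    - [0,0,-0.06,0,0,0,-0.6]
    - [0,0,-0.12,0,0,0,-0.6]
    - [0,0,-0.2,0,0,0,-0.6]
    - [0,0,-0.28,0,0,0,-0.6]
    - [0,0,-0.34,0,0,0,-0.6]
    - [0,0,-0.34,0,0,0,-0.6]
    - [0,0,-0.34,0,0,0,-0.6]
    - [0,0,-0.34,0,0,0,-0.6]
    - [0,0,-0.34,0,0,0,-0.6]

```text
clock: 19.75
tcp_pos: [0.5509, 0.2234, 0.2848]
orientation: [2.157, 2.283, -0.002]
contact_force: [1.0, -0.4, -0.6]
grip_width: 0.0685
```

```bash
python3 -c "
from h import *
fs=grab_frame('scene');fw=grab_frame('wrist')
o=readout.get_obs();print(o['clock'],o['tcp_pos'],o['grip_width'],o['contact_force'])
for n,f in(('scene',fs),('wrist',fw)):
    pc=proj(f,np.array([[.5513,.2236,.057]]))[0]; print(n,pc)
    for d in masks_of('green_box',f):
        if np.hypot(*(np.array(d['extent'][:2])-pc))<40: print(fit([(f,d['pixels'])],(.08,.045,.036),(.5513,.2236,1.625),.039))
im=fw['img'].copy()
for p in proj(fw,model((.5513,.2236,1.625),(.08,.045,.036),.039)): cv2.circle(im,tuple(int(v) for v in p.round()),2,(255,0,255),-1)
cv2.imwrite('pics/e.png',np.hstack([cv2.resize(im,(400,300)),cv2.resize(fs['img'][40:280,192:512],(400,300))])[...,::-1])"
```

```text
19.85 [0.55114857 0.22345598 0.28506269] 0.06851681757155748 [ 0.28746553  0.18323277 -0.45002766]
scene [335.72266447 168.99624984]
(array([0.55112267, 0.22247071, 1.66855762]), np.float64(0.04673860746443059))
wrist [257.54722517 177.11492022]
(array([0.55286507, 0.22587758, 1.63104753]), np.float64(0.049657615485585005))
```

View pics/e.png

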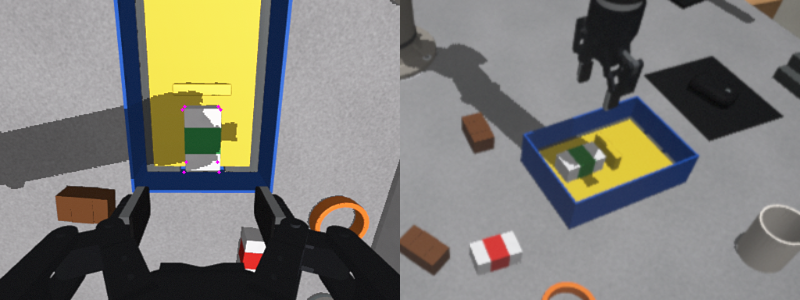

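The box stands flat on the divider, clear of the rib. The divider is centred in the tote, the red-banded box has not moved, and the gripper is clear of everything.

```bash
python3 -c "
from bench import r
r.hand_in()"
```

```text
the job is handed in; nothing more can be done
```

The job is done and handed in at about 20 s on the robot's clock, well inside the 64 s limit; the hand-in reports no verdict.

- **Divider:** I gripped it by its rib, lowered it onto the rails and let go. The last fit of its pose, made before the box went on, put it within about 1 mm of the tote's centre in the top view. The scene-camera fit agreed within 3 mm but was poor, and I didn't refit the divider after placing the box. The last pictures still show it flat and centred.
- **Green-banded box:** it sits flat on the half of the divider on the robot's right (-y), with its length across the rib. The wrist and scene fits agree within about 4 mm, and the box is about 62 mm from the divider's middle.
- **Other things:** the red-banded box and the brown look-alikes look untouched in the last pictures. I judged the red box by eye and did not measure it again.
- **Arm:** it ended clear above the tote, with wrist force near zero. The highest wrist force I read after a move was about 8 N.

Two small hitches: one early network call found no tote mask, so I repeated it. The first fit of the green box had only the top view, because the scene mask was missing; later scene and wrist views confirmed it.

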